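Cover the beaker and set the stirrer speed

ROBOT

A 6-joint arm with a two-finger parallel gripper is mounted at the origin on a cart in front of the work surface, level with it; the furniture and walls round the work are solid. World frame = base frame: x ahead of the robot, y to its left, z up, the work surface at z = 0. Lengths are in m, angles in rad, forces in N, time in s.
With the tool pointing down it reaches from about 0.275 to 0.75 m from the base axis. Payload 10.2 kg.
Tool frame: the origin (TCP) lies midway between the tips of the shut fingers; the grasp point (between the pads) lies 19 mm behind it; z points along the fingers, y is the line along which they close (so a half turn about z gives the same grasp; the last joint's range is limited). The gripper opens to 85 mm and grips with 20 to 120 N. Pads are 22 mm wide; open, the fingers measure 114 mm over their backs; the gripper's body (76 mm by 85 mm) begins 54 mm behind the grasp point. The pads swing forward as they close: fully open they stand 13 mm farther back than shut.
Start: joints at [1.052, 0.313, 1.498, -0, 1.331, -0.223], TCP at [0.153, 0.502, 0.231] pointing down, gripper open.
Joint ranges: [-2.94, 2.94], [-0.97, 2.17], [0.19, 2.56], [-1.23, 4.37], [0.02, 3.11], [-2.88, 2.88]. Speed limits (rad/s): [2.39, 2.39, 3.01, 3.14, 3.14, 3.14].

INTERFACE

Orientations are given as a unit quaternion [w, x, y, z].
In Python, from bench import * gives the robot as it stands. The module is installed in compiled form; this text tells all that it offers.
- The arm moves only by the shell command python3 -m handwheel 'ROWS' [FORCE]. ROWS is JSON, a list that holds one entry, the list of rows, each a list of 5 numbers: the finger opening in m, from 0 to 0.0854, then the shift along the tool's x, y, z in m, then the turn about the tool's z in degrees. A call has 1 to 20 rows; each row is the pose to reach, as a shift and turn from the pose commanded when the call began, along the tool's axes at that moment; what a row does not reach only later rows make up. A row lasts 1/8 s, in which the tool goes at most 62.5 mm and 10.7 degrees, less where a joint would pass 70% of its speed; a pose out of reach is approached as far as the arm can. A call with a gripper value outside its range is refused whole. The fingers move at their own pace and stop on an object; FORCE is the grip in N (left out, the last holds). Time passes only in rows, so rows that repeat a pose let the fingers close. It gives the time, the measured TCP pose, the force and the opening at its end, in the units of the state.
- sense(): the state, without advancing time (a new reading comes with each control period).
- get_image(name): name is "side" or "top" or "wrist"; returns a dict with "color" (384x512x3 uint8, red, green, blue), "z_map" (384x512 float32, m along the optical axis (not along the pixel's ray), 0 where there is no reading), "intrinsics" (3x3 intrinsics, pixels), "R" (3x3) and "t" (3): a world point X has camera coordinates R X + t; the wrist camera has in their place "tool_from_camera" (4x4, takes a point from camera to tool coordinates, whose origin is the TCP and whose axes are the flange's). Camera axes: x right, y down, z forward; pixel columns grow to the right and rows downward; lengths in m; the calibration is good to about 2 mm. A picture is of the moment at which its call begins: read the wrist's pose just before it.
- sign_off(): hands the job in, once; it reports no verdict.
The state is a dict: "t": time; "joint_positions": joint angles; "qvel": joint speeds; "joint_torque": joint torques, N m; "tcp_pos": TCP position; "tool_rot": TCP orientation; "ft_force": force on the tool from outside, world axes, zero at the start; "torque": the same for the moment, N m; "grip_width": opening from 0.0 (shut) to 1.0 (fully open).
Only numpy, scipy, OpenCV 4.12 (cv2) and the standard library are available. Lean on these libraries where they do the work, as an engineer would, in place of code of your own. Each camera call takes 0.05 s, during which the arm holds its last target. There are 200 camera calls.

TASK

Set the loose steel lid gently onto the steel beaker standing on the stirrer so that it sits seated and level, and let go of it. Then turn the stirrer's speed dial up from its low setting (its pointer bar can simply be pushed round, clockwise) until the pointer lines up with the steel set-point marker on the rim of the scale (within 5 degrees or so). Do not shift the marker, keep the beaker standing on its plate, and leave the other things on the table alone.

Things in the scene. Friction and masses are not known exactly. Their poses are not given: they have to be found in the camera images.
- stirrer: bench magnetic stirrer, fixed white housing 160 (x) x 300 (y) mm, deck 60 mm above the table; origin under its centre on the table, +x points away from the robot at yaw 0, z up. The round steel plate (radius 58, top at z = 66) is centred at (0, -85) mm, the speed dial at (0, +70) mm
- plate_centre (a point): centre of the steel plate's top face, 66 mm above the table
- dial_axis (a point): the dial's vertical axis, at its underside 61 mm above the table. Dial: black disc, radius 30, 14 mm high, with an upright black bar across it, 12 mm thick, pointed nose 48 mm from the axis, blunt tail 22 mm on the other side, top 97 mm above the table, white line along it. Under it a flat scale plate of radius 75 mm
- dial (a joint): dial angle (rad): 0 = stop at about 7 o'clock seen from the robot (pointer 150 degrees counter-clockwise from the stirrer's +x), grows clockwise seen from above, to 5.236. Direction of the pointer in the stirrer frame = 2.618 - value. Stays where it is left; friction 0.05 N m
- dial_tip (a point): point on the pointer's line, 52.5 mm from the axis, 67 mm above the table; moves with the dial
- mark (a joint): angle (rad) of the set-point marker, same zero and sense as the dial: pointer and marker are in line when both values are equal. Stiff clip, must not be shifted
- mark_tip (a point): inner point of the set-point marker, 52.5 mm from the dial axis, 67 mm above the table. The marker is a small dark steel block 14 mm wide and 6 mm high on the scale plate between 52.5 and 74.5 mm from the axis, pointing inward
- beaker: loose open steel beaker, 78 mm high, rim 67 mm across, tapering to 56 mm at the foot, inside width at the mouth at least 56 mm, 0.14 kg; origin at the centre of its underside, z up; stands on the stirrer's plate
- lid: loose steel lid, 0.12 kg, to the left of the stirrer, lying upright on the table: flange 78 mm across, 10 to 13 mm above the origin; under it a plug 50 mm across, 10 mm deep, chamfered; on top a black round knob 18 mm across, 20 to 38 mm above the origin, on a 12 mm neck. Origin: centre of the plug's underside, z up. Seated, it is 68 mm above the beaker's origin
- sample_1: small dropper bottle, 33 mm wide, 102 mm high, bystander; origin at the centre of its underside
- pump_1: loose black pump head, 31 x 58 x 58 mm, bystander; origin at its underside
- spanner: flat spanner 29 x 169 x 9 mm lying near the table's front edge, bystander; origin at its underside

How it is judged:
By the outcome, as a careful person would: the job done as asked, in the order asked, and still so for the second after the job is handed in, with the robot touching nothing.
It also fails if it takes over 58 s, if anything falls off the work surface, if the arm or the gripper's body presses on something with over 40 N, if the wrist force passes 120 N, or if a joint passes its speed limit or range.

## Working session

There is one attempt and no reset: what is moved stays moved. The work goes in short steps, Python scripts to look and compute and a shell command to move; the robot and the scene stay as the last step left them, time stands still between calls to the robot, and variables do not carry over. Pictures are saved under pics/ and viewed, on a budget of 10 in all, crops included, one or two more only if the job needs it, and the job is handed in when it is done.

```bash
mkdir -p pics; python3 - <<'E'
from bench import *
import cv2, numpy as np, pickle
s=sense(); print(s)
d={}
for n in("top","side","wrist"):
    g=get_image(n); d[n]=g
    print(n,g["intrinsics"].tolist(),[ (k,np.round(g[k],4).tolist()) for k in("R","t","tool_from_camera") if k in g], (g["z_map"]>0).mean())
    cv2.imwrite(f"pics/{n}0.png",cv2.resize(g["color"][:,:,::-1],(768,576)) if n!="wrist" else g["color"][:,:,::-1])
pickle.dump((s,d),open("d0.pkl","wb"))
E
```

```text
{'t': 0.0, 'joint_positions': array([ 1.05159246e+00,  3.13457666e-01,  1.49844549e+00, -1.16481731e-05,
        1.33100424e+00, -2.23432073e-01]), 'qvel': array([ 9.28850286e-04,  4.57844785e-04,  3.70415297e-04, -4.64106137e-05,
       -1.48883996e-03, -1.77452201e-04]), 'joint_torque': array([ 4.01855423e-04, -4.12267900e+01, -2.59743690e+01, -1.04033415e-04,
        4.12818903e-03, -1.30165310e-05]), 'tcp_pos': array([0.15292351, 0.50196091, 0.23072799]), 'tool_rot': array([-2.33252236e-04,  1.47346032e-01,  9.89084786e-01, -6.14624133e-04]), 'ft_force': array([ 0.43044122,  0.69522697, -0.18049875]), 'torque': array([0.02511076, 0.00657358, 0.02994181]), 'grip_width': 0.998642983983971}
top [[471.5123719969389, 0.0, 256.28461337060764], [0.0, 471.5123719969389, 201.71640436213028], [0.0, 0.0, 1.0]] [('R', [[0.0299, -0.9995, 0.0134], [-0.9863, -0.0317, -0.1622], [0.1625, -0.0083, -0.9867]]), ('t', [0.0327, 0.4899, 1.3649])] 0.9957784016927084
side [[384.2851775356678, 0.0, 253.32560033411315], [0.0, 384.2851775356678, 195.53172056567067], [0.0, 0.0, 1.0]] [('R', [[0.89, -0.4557, -0.0143], [-0.1683, -0.2993, -0.9392], [0.4237, 0.8383, -0.343]]), ('t', [-0.419, 0.1758, 0.8576])] 0.9957834879557291
wrist [[324.18278040060784, 0.0, 253.6941803024062], [0.0, 324.18278040060784, 191.3335321714531], [0.0, 0.0, 1.0]] [('tool_from_camera', [[-0.0009, -0.947, -0.3212, 0.083], [1.0, -0.0012, 0.0008, -0.0006], [-0.0012, -0.3212, 0.947, -0.1435], [0.0, 0.0, 0.0, 1.0]])] 0.9959309895833334
```

View pics/top0.png

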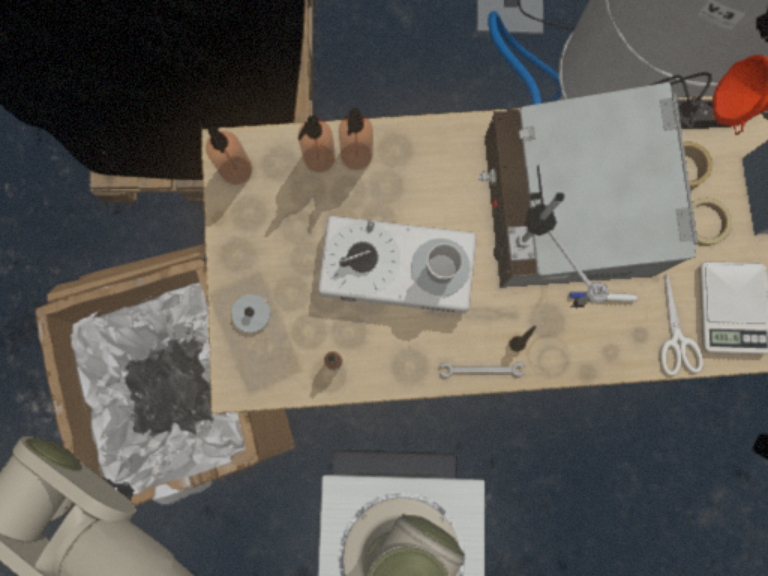

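View pics/side0.png

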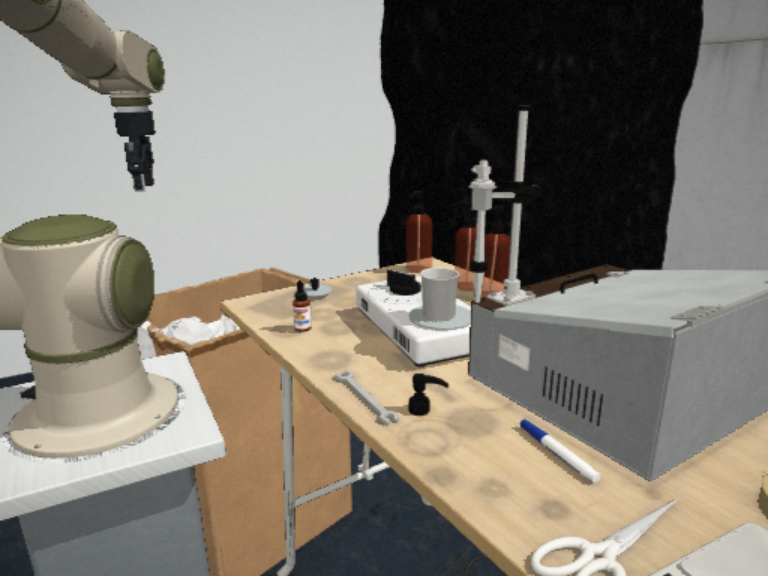

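The top view shows the lid at about (250,313), the dial at (361,257) with its nose pointing left and down, the marker near (370,226), and the beaker at (442,262). The box edge is near x=500 with a tall stand behind it. The side view confirms the layout. Next I'll take coarse positions from both views.

```bash
cat > h.py <<'E'
import numpy as np, cv2
from scipy.spatial.transform import Rotation as Ro
def cam(g,s=None):
    """world-from-camera rotation and camera centre"""
    if "R" in g: return g["R"].T, -g["R"].T@g["t"]
    R=Ro.from_quat(np.roll(s["tool_rot"],-1)).as_matrix(); T=np.array(g["tool_from_camera"])
    return R@T[:3,:3], R@T[:3,3]+s["tcp_pos"]
def rays(g,uv,s=None):
    R,c=cam(g,s); uv=np.atleast_2d(uv).astype(float)
    d=np.c_[uv,np.ones(len(uv))]@np.linalg.inv(g["intrinsics"]).T@R.T
    return c,d
def onplane(g,uv,z,s=None):
    c,d=rays(g,uv,s); return c+d*((z-c[2])/d[:,2:])
def cloud(g,s=None):
    h,w=g["z_map"].shape; v,u=np.mgrid[:h,:w]
    c,d=rays(g,np.c_[u.ravel(),v.ravel()],s)
    return (c+d*g["z_map"].reshape(-1,1)).reshape(h,w,3)
def tri(views):
    """least-squares meeting point of rays [(c,d)], and residual"""
    A=np.zeros((3,3));b=np.zeros(3)
    P=[(c,d/np.linalg.norm(d)) for c,d in views]
    for c,d in P: M=np.eye(3)-np.outer(d,d);A+=M;b+=M@c
    x=np.linalg.solve(A,b); return x,[np.linalg.norm(np.cross(x-c,d)) for c,d in P]
E
python3 - <<'E'
from h import *; import pickle
s,d=pickle.load(open("d0.pkl","rb"))
g=d["top"]; P=cloud(g)
for n,(u,v) in dict(lidknob=(250,313),lidfl=(240,305),dial=(361,257),mark=(370,226),plate=(420,270),beakerin=(442,262),rimtop=(442,243),tab=(300,250),boxedge=(510,250),stand=(557,197),stand2=(540,220),hs1=(333,219),hs2=(473,233),hs3=(467,309),hs4=(322,294),bottle=(333,360)).items():
    i,j=int(v/1.5),int(u/1.5); print(n,np.round(P[i,j],3))
# lid flange + beaker rim centroid by height
def blob(name,c,r,z0,z1):
    m=(np.hypot(P[...,0]-c[0],P[...,1]-c[1])<r)&(P[...,2]>z0)&(P[...,2]<z1)
    p=P[m]; (cx,cy),rr=cv2.minEnclosingCircle(p[:,:2].astype(np.float32)); print(name,m.sum(),p.mean(0).round(4),(cx,cy,rr))
L=P[209,166]; blob("lid",L,.06,.006,.018); blob("knob",L,.06,.028,.06)
B=P[175,295]; blob("rim",B,.06,.135,.16)
D=P[171,241]; blob("bar",D,.07,.088,.11)
E
```

```text
lidknob [0.462 0.316 0.035]
lidfl [0.479 0.338 0.017]
dial [0.567 0.098 0.099]
mark [0.638 0.083 0.069]
plate [ 0.551 -0.02   0.066]
beakerin [ 0.569 -0.06   0.072]
rimtop [ 0.588 -0.054  0.14 ]
tab [0.601 0.225 0.001]
boxedge [ 0.581 -0.183  0.14 ]
stand [ 0.592 -0.198  0.425]
stand2 [ 0.588 -0.198  0.319]
hs1 [0.652 0.156 0.056]
hs2 [ 0.632 -0.123  0.062]
hs3 [ 0.478 -0.113  0.055]
hs4 [0.503 0.175 0.035]
bottle [0.367 0.142 0.091]
lid 468 [0.4646 0.3168 0.013 ] (0.45923182368278503, 0.31444790959358215, 0.05954667553305626)
knob 31 [0.4634 0.3163 0.0369] (0.4643475413322449, 0.31686165928840637, 0.008969477377831936)
rim 103 [ 0.5605 -0.0623  0.1431] (0.5558836460113525, -0.06003660708665848, 0.03411483392119408)
bar 109 [0.5695 0.1048 0.097 ] (0.5719872117042542, 0.10675342381000519, 0.034704968333244324)
```

View pics/wrist0.png

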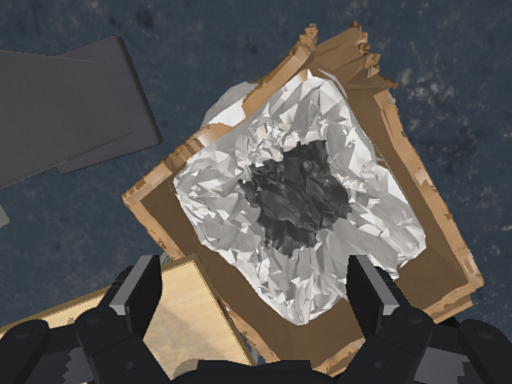

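The wrist view shows only the bin. The table corner appears at the bottom, and up in the image points toward the robot. I'll move over the lid and straighten the yaw.

```bash
python3 -m handwheel '[[[0.085,-0.05,-0.012,0,-3],[0.085,-0.11,-0.027,0,-8],[0.085,-0.17,-0.042,0,-13],[0.085,-0.23,-0.057,0,-17],[0.085,-0.29,-0.072,0,-17],[0.085,-0.33,-0.083,0,-17],[0.085,-0.351,-0.088,0,-17],[0.085,-0.351,-0.088,0,-17],[0.085,-0.351,-0.088,0,-17],[0.085,-0.351,-0.088,0,-17]]]' 40
python3 - <<'E'
from bench import *; import pickle
from h import *
s=sense(); g=get_image("wrist"); pickle.dump((s,g),open("w1.pkl","wb"))
print(s["t"],s["tcp_pos"],s["tool_rot"],s["qvel"].round(3))
cv2.imwrite("pics/w1.png",g["color"][:,:,::-1])
E
```

```text
t: 1.4
tcp_pos: [0.4622, 0.3166, 0.2315]
tool_rot: [0.0, -0.001, 1.0, 0.0]
ft_force: [0.3, -0.3, 0.2]
grip_width: 0.995
1.4 [0.46223033 0.31656014 0.23147725] [ 1.47480250e-05 -1.25051893e-03  9.99999215e-01  7.09464444e-05] [-0.004  0.001 -0.002 -0.001 -0.001 -0.001]
```

View pics/w1.png

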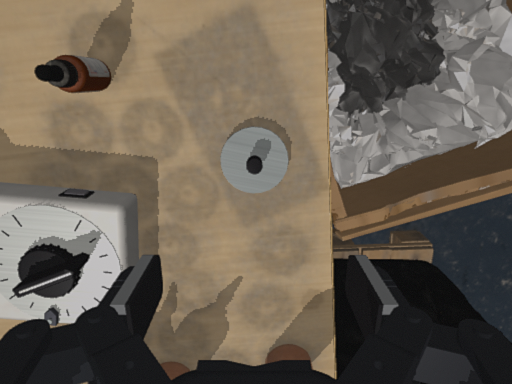

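The lid is at (255,160) with its knob at (254,165). The dial is at the lower left and the bottle at the upper left. I'll measure the knob and flange from the wrist and top views.

```bash
cat >> h.py <<'E'
def dark(g,c,r,th=60):
    """centroid of the dark blob nearest c within r px"""
    x=g["color"].max(2); m=(x<th).astype(np.uint8); yy,xx=np.indices(m.shape); m[np.hypot(xx-c[0],yy-c[1])>r]=0
    n,l,st,ce=cv2.connectedComponentsWithStats(m); k=1+np.argmax(st[1:,4]); return ce[k],st[k]
E
python3 - <<'E'
from h import *; import pickle
s,g=pickle.load(open("w1.pkl","rb")); _,d=pickle.load(open("d0.pkl","rb")); T=d["top"]
kw,a=dark(g,(254,165),14); kt,b=dark(T,(166.5,208.5),7); ks,c=dark(d["side"],(210,189),9); print(kw,a,kt,b,ks,c)
V=[tuple(map(np.squeeze,rays(g,kw,s))),tuple(map(np.squeeze,rays(T,kt))),tuple(map(np.squeeze,rays(d["side"],ks)))]
print(tri(V),tri(V[:2])); print(onplane(g,kw,.034,s),onplane(T,kt,.034))
P=cloud(g,s); m=(np.hypot(P[...,0]-.463,P[...,1]-.316)<.06)
for z0,z1 in((.008,.018),(.03,.05)):
    p=P[m&(P[...,2]>z0)&(P[...,2]<z1)]; (x,y),r=cv2.minEnclosingCircle(p[:,:2].astype(np.float32)); print(len(p),p.mean(0),np.median(p[:,2]),x,y,r)
E
```

```text
[254.125      164.16517857] [247 155  15  19 224] [166. 209.] [166 209   1   1   1] [209.26666667 188.6       ] [207 185   5   8  30]
(array([0.46311602, 0.3166676 , 0.02838759]), [np.float64(0.0020848215262463284), np.float64(0.003292496983208952), np.float64(0.0013431334520796368)]) (array([0.46005074, 0.31574375, 0.04087885]), [np.float64(0.0023316741935158936), np.float64(0.0023316741935159183)])
[[0.46385019 0.31692102 0.034     ]] [[0.45899626 0.31576621 0.034     ]]
3273 [0.46350634 0.31663538 0.01391358] 0.013915330357791245 0.4650844931602478 0.3163175880908966 0.039058540016412735
225 [0.46403849 0.3164146  0.03819969] 0.03863581744321737 0.464914470911026 0.3166601061820984 0.008874691091477871
```

```bash
python3 -m handwheel '[[[0.05,-0.002,0,0.05,0],[0.05,-0.002,0,0.1,0],[0.05,-0.002,0,0.15,0],[0.05,-0.002,0,0.185,0],[0.05,-0.002,0,0.2,0],[0.05,-0.002,0,0.21,0],[0.05,-0.002,0,0.2135,0],[0.05,-0.002,0,0.2135,0],[0.03,-0.002,0,0.2135,0],[0.01,-0.002,0,0.2135,0],[0.0,-0.002,0,0.2135,0],[0.0,-0.002,0,0.2135,0],[0.0,-0.002,0,0.2135,0],[0.0,-0.002,0,0.2135,0],[0.0,-0.002,0,0.2135,0]]]' 40
```

```text
t: 3.32
tcp_pos: [0.4655, 0.3158, 0.0184]
tool_rot: [0.0, -0.0, 1.0, 0.0]
ft_force: [-1.6, -0.7, 6.6]
grip_width: 0.19
```

```bash
python3 -m handwheel '[[[0,0,0,-0.01,0],[0,0,0,-0.03,0],[0,0,0,-0.08,0],[0,0,0,-0.13,0],[0,0,0,-0.18,0],[0,-0.01,-0.02,-0.23,0],[0,-0.04,-0.06,-0.262,0],[0,-0.07,-0.11,-0.262,0],[0,-0.1,-0.16,-0.262,0],[0,-0.13,-0.21,-0.262,0],[0,-0.15,-0.26,-0.262,0],[0,-0.155,-0.3,-0.262,0],[0,-0.155,-0.316,-0.262,0],[0,-0.155,-0.316,-0.262,0],[0,-0.155,-0.316,-0.262,0]]]'
cat > look.py <<'E'
import sys,pickle
from bench import *
from h import *
n=sys.argv[1]; s=sense(); g=get_image("wrist"); pickle.dump((s,g),open(n+".pkl","wb"))
print(s["t"],s["tcp_pos"].round(4),s["tool_rot"].round(4),s["ft_force"].round(2),s["grip_width"])
cv2.imwrite(f"pics/{n}.png",g["color"][:,:,::-1])
E
python3 look.py w2
```

```text
t: 5.2
tcp_pos: [0.6203, 0.0013, 0.2801]
tool_rot: [0.0, -0.001, 1.0, 0.0]
ft_force: [-0.5, 0.4, -1.1]
grip_width: 0.192
5.2 [0.6203 0.0013 0.2801] [ 1.0e-04 -1.2e-03  1.0e+00  2.0e-04] [-0.53  0.4  -1.07] 0.1918231360539091
```

View pics/w2.png

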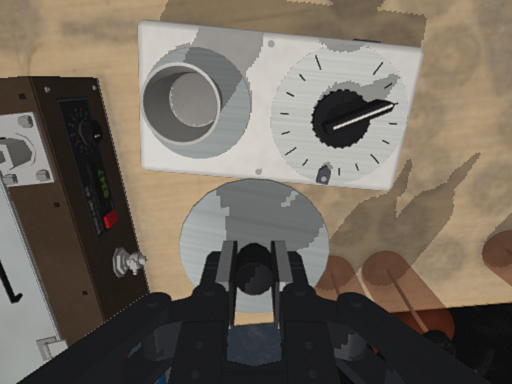

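The wrist view shows the lid held, the beaker mouth at (182,103), the dial at (341,118) with its nose at (395,102), and the marker at (323,174). I'll measure all of these.

```bash
cat > meas.py <<'E'
import sys,pickle
from h import *
s,g=pickle.load(open(sys.argv[1],"rb")); P=cloud(g,s); col=g["color"]
def circ(p):
    A=np.c_[2*p[:,:2],np.ones(len(p))]; q=np.linalg.lstsq(A,(p[:,:2]**2).sum(1),rcond=None)[0]; return q[:2],np.sqrt(q[2]+q[:2]@q[:2])
def near(c,r,z0,z1): return P[(np.hypot(P[...,0]-c[0],P[...,1]-c[1])<r)&(P[...,2]>z0)&(P[...,2]<z1)]
p=near((.563,-.06),.055,.140,.152); print("rim depth",len(p),p[:,2].mean(),circ(p),cv2.minEnclosingCircle(p[:,:2].astype(np.float32)))
t=s["tcp_pos"]; p=near(t,.06,t[2]-.02,t[2]+.0)
c=p.mean(0); n=np.linalg.svd(p-c,full_matrices=False)[2][2]; print("lid flange",len(p),c,"normal",n*np.sign(n[2]))
# housing
m=((np.abs(P[...,2]-.060)<.004)&(np.abs(P[...,1])<.25)).astype(np.uint8)
q=P[m>0][:,:2].astype(np.float32); r=cv2.minAreaRect((q*1000)); print("housing",r)
# bar top
p=near((.567,.098),.07,.090,.104); print("bar",len(p),p[:,2].mean()); print(cv2.minAreaRect((p[:,:2]*1000).astype(np.float32)))
# disc
p=near((.567,.098),.045,.070,.082); print("disc",len(p),p[:,2].mean(),cv2.minEnclosingCircle(p[:,:2].astype(np.float32)))
E
python3 meas.py w2.pkl; python3 - <<'E'
from h import *; import pickle
s,g=pickle.load(open("w2.pkl","rb"))
c=cv2.resize(g["color"][15:200,130:430,::-1],None,fx=2.6,fy=2.6,interpolation=cv2.INTER_CUBIC); cv2.imwrite("pics/c2.png",c)
E
```

```text
rim depth 1119 0.14388627921581934 (array([ 0.55584673, -0.06040591]), np.float64(0.0317301376537708)) ((0.5561051368713379, -0.0607900395989418), 0.03376109153032303)
lid flange 10293 [0.60844891 0.0008017  0.27546851] normal [ 5.23498449e-04 -2.79302544e-03  9.99995962e-01]
housing ((647.1594848632812, 13.92095947265625), (400.69677734375, 336.8446960449219), 89.87162780761719)
bar 933 0.09745128152464491
((570.7218017578125, 105.37860107421875), (12.452146530151367, 69.25393676757812), 21.86928367614746)
disc 1972 0.07581189363243865 ((0.5733379125595093, 0.0990443155169487), 0.03698151558637619)
```

View pics/c2.png

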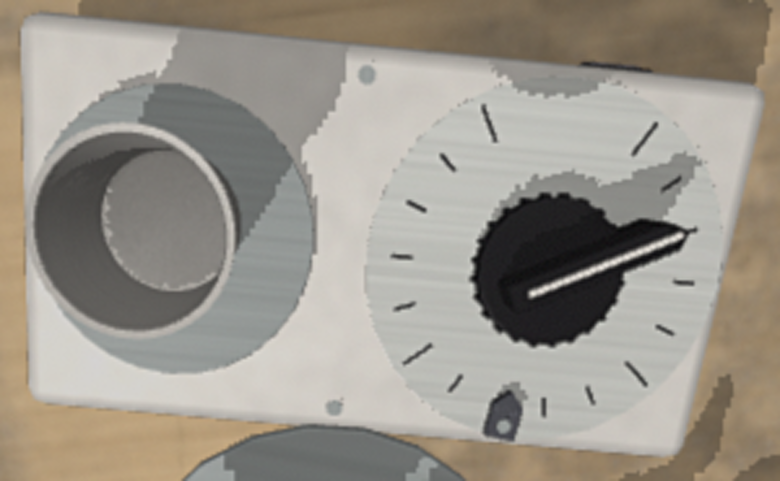

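The crop shows the pointer nose at (690,232), the marker at (503,415) with its tip at (510,388), and the beaker rim at (135,228). Next I'll get the marker direction and the centre of the held lid.

```bash
cat > m2.py <<'E'
import sys,pickle
from h import *
s,g=pickle.load(open(sys.argv[1],"rb")); P=cloud(g,s); t=s["tcp_pos"]
col=g["color"].astype(int)
ax=np.array([.5755,.0933])
Q=onplane(g,np.indices((384,512))[::-1].reshape(2,-1).T,.067,s).reshape(384,512,3)[...,:2]-ax
R=np.hypot(*Q.transpose(2,0,1))
m=(R>.050)&(R<.078)&(col.max(2)<125)&(Q[...,0]>.02)
n,l,st,ce=cv2.connectedComponentsWithStats(m.astype(np.uint8))
for k in range(1,n):
    if st[k,4]>20:
        q=Q[l==k]; c=q.mean(0); print("mark?",st[k],c+ax,"r",np.hypot(*c),"ang",np.degrees(np.arctan2(c[1],c[0])),"rr",R[l==k].min(),R[l==k].max(),"rect",cv2.minAreaRect((q*1000).astype(np.float32)))
# scale plate: circle r=.075 on white deck via height
def near(c,r,z0,z1): return P[(np.hypot(P[...,0]-c[0],P[...,1]-c[1])<r)&(P[...,2]>z0)&(P[...,2]<z1)]
p=near((.5755,.0933),.07,.092,.104); c=p[:,:2].mean(0); d=np.linalg.svd(p[:,:2]-c,full_matrices=False)[2][0]; d*=np.sign(d[1]); e=(p[:,:2]-c)@d
nose=c+d*e.max(); tail=c+d*e.min(); print("bar",nose,tail,np.degrees(np.arctan2(d[1],d[0])),"axis",nose-.048*d,tail+.022*d)
E
python3 m2.py w2.pkl; python3 - <<'E'
from h import *; import pickle
s,g=pickle.load(open("w2.pkl","rb")); P=cloud(g,s); t=s["tcp_pos"]
m=(np.abs(P[...,2]-(t[2]-.0054))<.004)&(np.hypot(P[...,0]-t[0],P[...,1]-t[1])<.06); m[225:]=False
p=P[m]; print(len(p),p[:,2].mean()); h=cv2.convexHull((p[:,:2]).astype(np.float32)).reshape(-1,2)
h=h[h[:,0]<p[:,0].max()-.004]
A=np.c_[2*h,np.ones(len(h))]; q=np.linalg.lstsq(A,(h**2).sum(1),rcond=None)[0]; print("lid",q[:2],"r",np.sqrt(q[2]+q[:2]@q[:2]),"off TCP",q[:2]-t[:2])
E
```

```text
mark? [285 147  11   8  24] [0.61050478 0.04191291] r 0.06217690829790344 ang -55.73738642186812 rr 0.055479457786422985 0.06889368857934555 rect ((35.0272331237793, -51.37556076049805), (1.9071911573410034, 13.421211242675781), 34.790000915527344)
mark? [316 165  15  20 199] [0.63778084 0.08072504] r 0.06353764311051043 ang -11.414976618746099 rr 0.05199695700002714 0.07435078998885912 rect ((61.8344612121582, -12.357973098754883), (14.898364067077637, 22.163650512695312), 78.0674057006836)
bar [0.55727365 0.13729261] [0.58308203 0.07302749] 111.88001494102205 axis [0.57516153 0.09275023] [0.57488341 0.09344275]
4834 0.2754655732321784
lid [0.61934078 0.00085048] r 0.03838673571112518 off TCP [-0.0009124  -0.00043052]
```

Measurements agree with the stated sizes: the rim matches at r 33.7 mm and z 144 mm, the marker is 15x22 mm at r 63.5 mm, and the bar gives a consistent axis. I'll carry the lid over and lower it.

```bash
python3 -m handwheel '[[[0,0.03,-0.03,0.02,0],[0,0.055,-0.055,0.04,0],[0,0.063,-0.0614,0.06,0],[0,0.0633,-0.0614,0.08,0],[0,0.0633,-0.0614,0.1,0],[0,0.0633,-0.0614,0.11,0],[0,0.0633,-0.0614,0.115,0],[0,0.0633,-0.0614,0.118,0],[0,0.0633,-0.0614,0.12,0],[0,0.0633,-0.0614,0.122,0],[0,0.0633,-0.0614,0.124,0],[0,0.0633,-0.0614,0.1255,0],[0,0.0633,-0.0614,0.1255,0],[0,0.0633,-0.0614,0.1255,0]]]'
```

```text
t: 7.0
tcp_pos: [0.5572, -0.0616, 0.1544]
tool_rot: [0.0, -0.0, 1.0, -0.0]
ft_force: [0.6, 0.0, -0.9]
grip_width: 0.194
```

```bash
python3 -m handwheel '[[[0,0,0.001,0,0],[0,0,0.001,0.001,0],[0,0,0.001,0.0015,0],[0,0,0.001,0.002,0],[0,0,0.001,0.0022,0],[0,0,0.001,0.0022,0]]]'
python3 look.py w3
```

```text
t: 7.75
tcp_pos: [0.5573, -0.0606, 0.1524]
tool_rot: [0.0, -0.0, 1.0, -0.0]
ft_force: [-1.5, 0.4, 1.5]
grip_width: 0.19
7.75 [ 0.5573 -0.0606  0.1524] [ 2.e-04 -4.e-04  1.e+00 -1.e-04] [-1.51  0.36  1.55] 0.18976695899087967
```

Contact is felt at the seated height. I'll open, back off straight up, and look.

```bash
python3 -m handwheel '[[[0.02,0,0,0,0],[0.025,0,0,0,0],[0.03,0,0,0,0],[0.04,0,0,0,0],[0.045,0,0,0,0],[0.045,0,0,0,0],[0.045,0,0,-0.01,0],[0.045,0,0,-0.03,0],[0.045,0,0,-0.06,0],[0.045,0,0,-0.1,0],[0.045,-0.05,0.04,-0.11,0],[0.045,-0.08,0.06,-0.11,0],[0.045,-0.08,0.06,-0.11,0],[0.045,-0.08,0.06,-0.11,0]]]'
python3 look.py w4; python3 m2.py w4.pkl; python3 - <<'E'
from h import *; import pickle
s,g=pickle.load(open("w4.pkl","rb")); P=cloud(g,s)
for z0,z1,r in((.143,.152,.06),(.164,.178,.02),(.063,.069,.065)):
    p=P[(np.hypot(P[...,0]-.556,P[...,1]+.061)<r)&(P[...,2]>z0)&(P[...,2]<z1)]
    c=p.mean(0); n=np.linalg.svd(p-c,full_matrices=False)[2][2]; print(len(p),c,np.degrees(np.arccos(abs(n[2]))),cv2.minEnclosingCircle(p[:,:2].astype(np.float32)))
E
```

```text
t: 9.55
tcp_pos: [0.6368, -0.0009, 0.2624]
tool_rot: [-0.0, -0.0, 1.0, -0.0]
ft_force: [-0.3, 0.0, -0.1]
grip_width: 0.524
9.55 [ 0.6368 -0.0009  0.2624] [-1.e-04 -4.e-04  1.e+00 -1.e-04] [-0.28  0.03 -0.11] 0.5242826198045714
mark? [289 135  12   9  29] [0.6106903  0.04174018] r 0.06242412737888546 ang -55.685917292788695 rr 0.05559730565414083 0.06955213043300794 rect ((35.188777923583984, -51.742698669433594), (2.0676777362823486, 13.956117630004883), 34.45985412597656)
mark? [380 142   9  10  23] [0.61886426 0.13646734] r 0.06118724241135651 ang 44.86961323096367 rr 0.054272003331068804 0.06788912091258416 rect ((43.300559997558594, 43.0794563293457), (13.61584758758545, 1.6185897588729858), 44.421913146972656)
mark? [322 152  16  23 244] [0.63755557 0.08065759] r 0.06333027558315955 ang -11.515123249219943 rr 0.05039118204191642 0.07421518614664939 rect ((61.02613830566406, -12.364811897277832), (15.037765502929688, 23.802064895629883), 78.91812133789062)
bar [0.55697161 0.13844362] [0.58323121 0.07281216] 111.80668932769599 axis [0.57480247 0.09387838] [0.57505873 0.0932379 ]
7950 [ 0.55532934 -0.06028585  0.14778108] 0.06765572703994169 ((0.5570629835128784, -0.060849227011203766), 0.03906746208667755)
593 [ 0.55673733 -0.05995721  0.17219875] 8.772935218470275 ((0.5570203065872192, -0.060683153569698334), 0.009122916497290134)
3498 [ 0.56374175 -0.03176473  0.06679659] 0.0031648948016368772 ((0.5589280724525452, -0.060544271022081375), 0.060815926641225815)
```

View pics/w4.png

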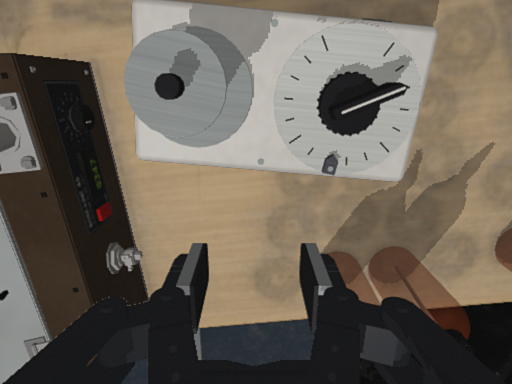

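The lid is seated: flange top at 147.8 mm, tilt 0.07°, centred within about 1 mm of the rim. In the image the knob is at (170,86), the marker at (331,163), and the pointer nose at (408,87). The pointer is at 111.8° and the marker at −11.5°, so the dial needs about 123.3° clockwise. I'll pinch the bar over the axis and turn the wrist.

```bash
python3 -m handwheel '[[[0.05,0.01,0.015,0,10],[0.05,0.02,0.03,0,20],[0.05,0.03,0.045,0,30],[0.05,0.04,0.06,0,40],[0.05,0.05,0.075,0,50],[0.05,0.0618,0.0944,0,60],[0.05,0.0618,0.0944,0,68],[0.05,0.0618,0.0944,0,68],[0.05,0.0618,0.0944,0,68],[0.05,0.0618,0.0944,0,68]]]'
python3 look.py w5; python3 -c "
from bench import *;import numpy as np
s=sense();print(s['joint_positions'].round(3));q=s['tool_rot'];print(np.degrees(2*np.arctan2(q[2],q[1])))"
```

```text
t: 10.85
tcp_pos: [0.5753, 0.0934, 0.2622]
tool_rot: [0.0, 0.558, 0.83, 0.0]
ft_force: [-0.8, 0.2, 0.9]
grip_width: 0.585
10.85 [0.5753 0.0934 0.2622] [0.     0.5584 0.8295 0.    ] [-0.83  0.22  0.9 ] 0.5850854745625214
[-0.04   0.424  1.261 -0.     1.457 -0.425]
112.09317865535212
```

```bash
python3 -m handwheel '[[[0.05,0,0,0.05,0],[0.05,0,0,0.1,0],[0.05,0,0,0.14,0],[0.05,0,0,0.165,0],[0.05,0,0,0.176,0],[0.05,0,0,0.18,0],[0.05,0,0,0.18,0],[0.03,0,0,0.18,0],[0.02,0,0,0.18,0],[0.012,0,0,0.18,0],[0.005,0,0,0.18,0],[0.005,0,0,0.18,0],[0.005,0,0,0.18,0]]]' 25
```

```text
t: 12.52
tcp_pos: [0.5757, 0.0939, 0.0826]
tool_rot: [0.001, 0.559, 0.829, 0.0]
ft_force: [2.6, 2.1, 4.3]
grip_width: 0.132
```

```bash
python3 -m handwheel '[[[0.005,0,0,0,5],[0.005,0,0,0,12],[0.005,0,0,0,20],[0.005,0,0,0,28],[0.005,0,0,0,36],[0.005,0,0,0,44],[0.005,0,0,0,52],[0.005,0,0,0,60],[0.005,0,0,0,68],[0.005,0,0,0,76],[0.005,0,0,0,84],[0.005,0,0,0,92],[0.005,0,0,0,100],[0.005,0,0,0,108],[0.005,0,0,0,115],[0.005,0,0,0,120],[0.005,0,0,0,123],[0.005,0,0,0,123.5],[0.005,0,0,0,123.5],[0.005,0,0,0,123.5]]]'
python3 -c "
from bench import *;import numpy as np
s=sense();q=s['tool_rot'];print(np.degrees(2*np.arctan2(q[2],q[1])))"
```

```text
t: 15.02
tcp_pos: [0.5754, 0.0942, 0.0826]
tool_rot: [-0.0, 0.995, -0.1, 0.0]
ft_force: [0.9, 3.3, 4.9]
grip_width: 0.131
-11.439426233464543
```

```bash
python3 -m handwheel '[[[0.02,0,0,0,0],[0.03,0,0,0,0],[0.04,0,0,0,0],[0.05,0,0,0,0],[0.05,0,0,0,0],[0.05,0,0,-0.01,0],[0.05,0,0,-0.04,0],[0.05,0,0,-0.09,0],[0.05,0,0,-0.14,0],[0.06,0,0,-0.18,0],[0.08,0,0,-0.2,0],[0.08,0,0,-0.2,0],[0.08,0,0,-0.2,0],[0.08,0,0,-0.2,0]]]'
python3 look.py w6; sed -i "s/d\*=np.sign(d\[1\])/d*=np.sign(d[0])/" m2.py; python3 m2.py w6.pkl; python3 - <<'E'
from h import *; import pickle
from bench import *
s,g=pickle.load(open("w6.pkl","rb")); P=cloud(g,s)
T=get_image("top"); PT=cloud(T)
for P in(P,PT):
    p=P[(np.hypot(P[...,0]-.556,P[...,1]+.061)<.06)&(P[...,2]>.135)&(P[...,2]<.155)]
    if len(p)>20: c=p.mean(0); n=np.linalg.svd(p-c,full_matrices=False)[2][2]; print(len(p),c,np.degrees(np.arccos(abs(n[2]))),cv2.minEnclosingCircle(p[:,:2].astype(np.float32)))
cv2.imwrite("pics/t6.png",cv2.resize(T["color"][:,:,::-1],(768,576)))
E
```

```text
t: 16.77
tcp_pos: [0.575, 0.0938, 0.281]
tool_rot: [0.0, 0.995, -0.1, -0.001]
ft_force: [0.5, -0.5, -0.9]
grip_width: 0.935
16.775 [0.575  0.0938 0.281 ] [ 1.00e-04  9.95e-01 -9.98e-02 -1.00e-03] [ 0.49 -0.51 -0.89] 0.9352652138343622
mark? [245  89  15  24 302] [0.63741142 0.08263675] r 0.06282299844319288 ang -9.772404716764633 rr 0.05007496187693033 0.07401065357669312 rect ((61.0331916809082, -10.277264595031738), (14.97825813293457, 23.584775924682617), 78.5001220703125)
mark? [288 111  11  11  30] [0.61188965 0.04307241] r 0.06202432775022468 ang -54.07684422009738 rr 0.05484734199548826 0.06892232827490241 rect ((36.316646575927734, -50.11392593383789), (1.5465331077575684, 14.092777252197266), 34.05577850341797)
mark? [200 122  12   9  29] [0.62055317 0.13813987] r 0.06356415478461556 ang 44.864049898072 rr 0.056211241289555756 0.07062485709289942 rect ((44.8714599609375, 44.81584930419922), (14.42041301727295, 2.143751382827759), 44.28455352783203)
bar [0.62201596 0.08516374] [0.55417429 0.09849147] -11.114408087277353 axis [0.57491623 0.09441664] [0.57576166 0.09425055]
5398 [ 0.55924743 -0.05907267  0.14770382] 0.04980498112471589 ((0.5562966465950012, -0.06015489995479584), 0.03957323729991913)
555 [ 0.55561583 -0.05993677  0.14752783] 0.2527801687011986 ((0.5563392043113708, -0.0602659210562706), 0.03892311453819275)
```

View pics/w6.png

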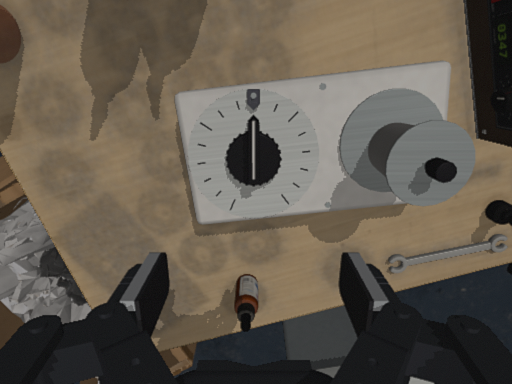

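The pointer at (254,150) lines up with the marker at (253,98). The lid is level on the beaker and the bystanders haven't moved. I'm handing in.

```bash
python3 -c "
from bench import *
print(sign_off())"
```

```text
the job is handed in; nothing more can be done
None
```

The lid is seated on the beaker and let go, and the dial is turned to the set-point marker. I handed the job in at about 17 s of robot time, with the gripper well clear of everything. `sign_off()` gives no verdict, so these are my own last measurements.

- **Lid:** I lowered it until light contact (about 2 N), released it and backed straight up. The flange top is at 147.5–147.7 mm (147 mm expected). The tilt is 0.05° from the wrist view and 0.25° from the top view. It sits within about 1 mm of the beaker rim centre I measured before placing it, and the beaker is on its plate.
- **Dial:** I pinched the pointer bar and turned it 123.5° clockwise. The pointer now reads −11.1° and the marker between −10.7° and −11.5°, so they agree within about 0.5°.
- **Disagreement:** Using the dial axis from my first measurement, the marker reads −9.8°, against −11.5° before the turn. The scale tick I could compare moved by the same amount (−55.7° to −54.1°). I put this down to a 1–2 mm camera calibration shift, not the marker moving.
- **Other things on the table:** I did not touch them. The bottle and spanner look unmoved in the last picture; I made no separate measurement of them or the pump head.

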